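# Weigh the board of big bulbs

### The job

Slide the flat lifter under the board that carries the four big bulbs, lift it level off the drying rack and set it square and centred on the two wooden bearers of the bench scale. Move the board only with the lifter, never with the fingers, and leave the board of nine small bulbs where it is. Afterwards draw the lifter out and put it down flat on the bench.

Things in the scene. Friction and masses are not known exactly. Their poses are not given: they have to be found in the camera images.
- lifter: Loose spatula, 0.22 kg, flat on the bench in front: steel blade 120 x 60 x 4 mm, upright wooden handle 24 x 24 mm near its rear, 110 mm tall in all; below 14 mm a steel foot 28 x 32 mm. Origin: handle axis at the blade's underside. x: towards the tip (tip at +105, rear edge at -15 mm), about +y of the room at the start; z: up the handle. Grip firmly across its y faces, 85 to 90 mm up.
- tray_big: Loose board 100 (x) x 130 (y) x 12 mm with four big bulbs fast in it (tops at 54 mm), 0.15 to 0.31 kg. Origin: centre of underside, z up. Lies in one of two bays (150 mm apart) of the low fixed wooden rack, on two bearers along x, 120 mm long, 84 mm apart inside: the tunnel below, open at -x (robot side), is 84 wide, 34 high. Underside 40 mm over the bench, rack base 6 mm thick.
- tray_small: The same board but with nine small bulbs (24 mm thick, tops 36 mm above its underside) in three rows of three, in the rack's other bay. Leave it alone. Origin: centre of the underside, z up. The rack, 130 x 280 mm, stands left or right of the scale.
- scale: Fixed grey bench scale, 160 mm wide, 190 deep. On its platform (top at 34 mm) two fixed wooden bearers along x, 120 mm long, 18 wide, 84 apart inside, tops at 68 mm: room for the blade between and below a board on them. Low black display block (54 mm high) from x = +80 mm. Origin: at bench height below the centre of the bearers; x away from the robot, z up.
There are look-alikes about, which are no part of the job. Leave any pink or turquoise look-alike of the tray_big alone.

How it is judged:
By the outcome, as a careful person would: the job done as asked, in the order asked, and still so for the second after the job is handed in, with the robot touching nothing.
It also fails if it takes over 67 s, if anything falls off the work surface, if the arm or the gripper's body presses on something with over 40 N, if the wrist force passes 120 N, or if a joint passes its speed limit or range.

### The arm

A 6-joint arm with a two-finger parallel gripper is mounted at the origin on the work surface. World frame = base frame: x ahead of the robot, y to its left, z up, the work surface at z = 0. Lengths are in m, angles in degrees, forces in N, time in s.
With the tool pointing down it reaches from about 0.3 to 0.95 m from the base axis. Payload 3.1 kg.
Tool frame: the origin (TCP) lies at the very end of the fingers, on their centre line; the grasp point (between the pads) lies 19 mm behind it; y points along the fingers, x is the direction in which the jaws open and shut, and the axes are right-handed (so a half turn about y gives the same grasp; the last joint's range is limited). The gripper opens to 85 mm and grips with 20 to 120 N. Pads are 22 mm wide; open, the fingers measure 114 mm over their backs; the gripper's body (76 mm by 85 mm) begins 54 mm behind the grasp point. The pads swing forward as they close: fully open they stand 13 mm farther back than shut.
Start: joints at [72.897, 17.653, 93.61, -0, 68.738, -3.994], TCP at [0.142, 0.609, 0.231] pointing down, gripper open.
Joint ranges: [-175.34, 175.34], [-45.06, 112.39], [2.9, 150.54], [-68.45, 248.45], [3.09, 151.38], [-168.51, 168.51]. Speed limits (degrees/s): [159.86, 159.86, 180, 180, 180, 180].

### API

Orientations are given as [roll, pitch, yaw] about the fixed x, y, z axes, in that order (R = Rz(yaw) Ry(pitch) Rx(roll)).
In Python, from station import * gives the robot as it stands.
- The arm moves only by the shell command python3 -m crank 'ROWS' [FORCE]. ROWS is JSON, a list of rows, each a list of 3 entries, a list of its own where there are three numbers: the turn, a rotation vector about the tool's x, y, z in rad, then the shift along the tool's x, y, z in m, then the gripper command: -1 is shut, 1 is fully open, values between are in proportion. A call has exactly 5 rows; each row shifts and turns the pose as measured when the row begins, along the tool's axes as they then stand; what a row does not reach is not made up. A row lasts 1/10 s, in which the tool goes at most 50 mm and 8.59 degrees, less where a joint would pass 70% of its speed; a pose out of reach is approached as far as the arm can. A call with a gripper value outside its range is refused whole. The fingers move at their own pace and stop on an object; FORCE is the grip in N (left out, the last holds). Time passes only in rows, so rows that do not move let the fingers close, or fill a call up. It gives the time, the measured TCP pose, the force and the opening at its end, in the units of the state.
- state(): the state, without advancing time (a new reading comes with each control period).
- snapshot(name): name is "side" or "top" or "wrist"; returns a dict with "image" (384x512x3 uint8, red, green, blue), "intrinsics" (3x3 intrinsics, pixels), "rvec" (rotation vector, rad) and "tvec" (3), from world to camera coordinates, as OpenCV has them. Camera axes: x right, y down, z forward; pixel columns grow to the right and rows downward; lengths in m; the calibration is good to about 2 mm. A picture is of the moment at which its call begins. There is no depth.
- close_job(): hands the job in, once; it reports no verdict.
The state is a dict: "time_s": time; "q": joint angles; "joint_velocities": joint speeds; "tau": joint torques, N m; "ee_pos": TCP position; "tcp_rot": TCP orientation; "ft_force": force on the tool from outside, world axes, zero at the start; "ft_torque": the same for the moment, N m; "width": opening from 0.0 (shut) to 1.0 (fully open).
Only numpy, scipy, OpenCV 4.12 (cv2) and the standard library are available. Lean on these libraries where they do the work, as an engineer would, in place of code of your own. Each camera call takes 0.05 s, during which the arm holds its last target. There are 200 camera calls.

## Working session

There is one attempt and no reset: what is moved stays moved. The work goes in short steps, Python scripts to look and compute and a shell command to move; the robot and the scene stay as the last step left them, time stands still between calls to the robot, and variables do not carry over. Pictures are saved under pics/ and viewed, about 8 in all and at most 12, crops included, and the job is handed in when it is done.

```bash
ls; mkdir -p pics; cat > h.py <<'E'
from station import *
import numpy as np, cv2
from scipy.spatial.transform import Rotation as Ro
def shot(n,f=None):
    s=snapshot(n)
    if f: cv2.imwrite('pics/'+f,s['image'][:,:,::-1])
    return s
def ray(s,u,v,z):
    R=cv2.Rodrigues(np.array(s['rvec'],float))[0];t=np.array(s['tvec'],float).ravel()
    c=-R.T@t;d=R.T@np.linalg.inv(np.array(s['intrinsics']))@[u,v,1.]
    return c+d*(z-c[2])/d[2]
def proj(s,P):
    return cv2.projectPoints(np.array(P,float).reshape(-1,1,3),np.array(s['rvec'],float),np.array(s['tvec'],float),np.array(s['intrinsics'],float),None)[0].reshape(-1,2)
def delta(pos,Rt):
    "tool-frame shift and rotvec from the present pose to pos,Rt"
    st=state();R=Ro.from_euler('xyz',st['tcp_rot'],degrees=True)
    return R.inv().apply(np.array(pos)-st['ee_pos']),(R.inv()*Rt).as_rotvec()
E
python3 - <<'E'
from h import *
import pickle
S={n:shot(n) for n in('top','side')}
pickle.dump(S,open('S0.pkl','wb'))
cv2.imwrite('pics/a_top.png',S['top']['image'][:,:,::-1]);cv2.imwrite('pics/a_side.png',S['side']['image'][:,:,::-1])
print(state())
for n in S:
  R=cv2.Rodrigues(np.array(S[n]['rvec'],float))[0];print(n,-R.T@np.array(S[n]['tvec']).ravel(),R[2],S[n]['intrinsics'])
E
```

```text
pics
{'time_s': 0.1, 'q': array([ 7.28999327e+01,  1.77022629e+01,  9.36827124e+01,  1.67259893e-03,
        6.87381971e+01, -3.99440331e+00]), 'joint_velocities': array([ 0.02979122, -0.0814065 , -0.1325068 ,  0.00797558, -0.0214667 ,
        0.05534845]), 'tau': array([-1.01167028e-03, -4.16406012e+01, -2.77640998e+01, -1.74429547e-04,
        4.08818771e-03, -1.02761166e-05]), 'ee_pos': array([0.14152168, 0.60798917, 0.23012803]), 'tcp_rot': array([-89.98986625,   0.12276476,  76.8937387 ]), 'ft_force': array([0.84994252, 0.14063843, 0.11870393]), 'ft_torque': array([ 0.00697047,  0.01983705, -0.05048583]), 'width': 1.0041176994933874}
top [ 0.36551129 -0.10863198  1.01873979] [ 0.10578684  0.01789984 -0.99422771] [[360.92252624   0.         256.99679985]
 [  0.         360.92252624 189.32733178]
 [  0.           0.           1.        ]]
side [-0.16184817 -0.68179654  0.7820105 ] [ 0.5501842   0.53162799 -0.643948  ] [[351.30651564   0.         261.1725623 ]
 [  0.         351.30651564 188.90023498]
 [  0.           0.           1.        ]]
```

View pics/a_top.png

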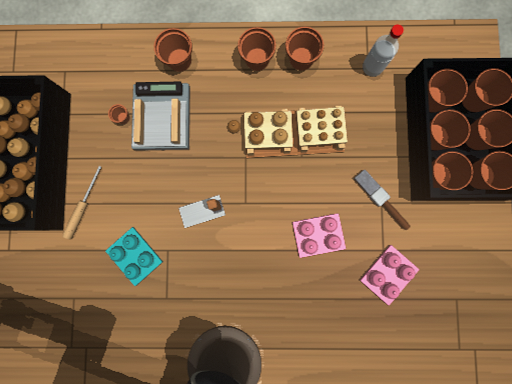

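View pics/a_side.png

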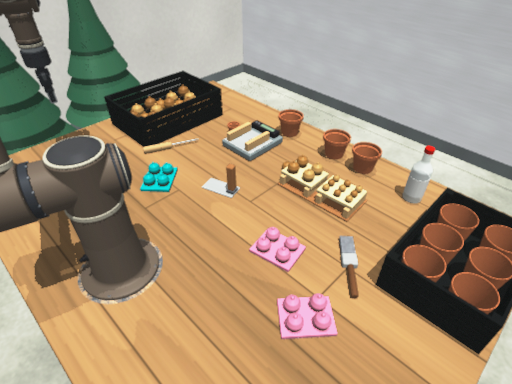

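Top view: lifter at about (203,211) with its handle at (213,204) and tip to the left (+y). The scale is at (161,118), and the rack holds two cream boards, at (268,130) and (322,127). Candidates: cream (268,130) with 4 big bulbs, cream (322,127) with 9 small ones, pink (319,235) and (390,275), turquoise (134,256). Only (268,130) fits; I'll confirm it in one crop while measuring.

```bash
python3 - <<'E'
from h import *
import pickle
S=pickle.load(open('S0.pkl','rb'));s=S['top'];im=s['image']
c=im[75:230,115:365][:,:,::-1]
cv2.imwrite('pics/b.png',cv2.resize(c,None,fx=3.2,fy=3.2,interpolation=cv2.INTER_CUBIC))
for u,v in [(161,86),(136,102),(175,121),(250,118),(268,130),(310,118),(200,214),(188,215),(268,152),(150,105),(213,204),(205,125)]: print((u,v),im[v,u],cv2.cvtColor(im,cv2.COLOR_RGB2HSV)[v,u])
E
```

```text
(161, 86) [134 163 135] [ 61  45 163]
(136, 102) [232 192 130] [ 18 112 232]
(175, 121) [228 189 131] [ 18 108 228]
(250, 118) [118  81  43] [ 15 162 118]
(268, 130) [243 233 176] [ 26  70 243]
(310, 118) [242 227 169] [ 24  77 242]
(200, 214) [199 204 202] [ 78   6 204]
(188, 215) [198 202 200] [ 75   5 202]
(268, 152) [186 123  75] [ 13 152 186]
(150, 105) [185 191 190] [ 85   8 191]
(213, 204) [179 117  74] [ 12 150 179]
(205, 125) [170 127  84] [ 15 129 170]
```

View pics/b.png

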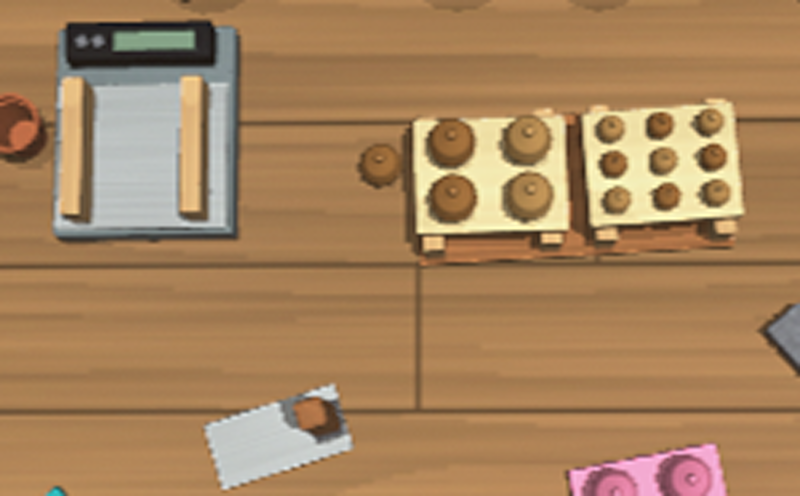

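The crop confirms it: the cream board at crop (490,175) carries four big bulbs and the right one nine small. A stray bulb lies left of the rack at crop (380,165), and the lifter's blade is fully visible.

```bash
cat > meas.py <<'E'
from h import *
def rect(s,mask,x0,x1,y0,y1,z,k=3):
    m=np.zeros(mask.shape,np.uint8);m[y0:y1,x0:x1]=mask[y0:y1,x0:x1]
    m=cv2.morphologyEx(m,cv2.MORPH_CLOSE,np.ones((k,k)))
    c=max(cv2.findContours(m,cv2.RETR_EXTERNAL,cv2.CHAIN_APPROX_NONE)[0],key=cv2.contourArea)
    h=cv2.convexHull(c).reshape(-1,2)
    P=np.array([ray(s,u,v,z)[:2] for u,v in h],np.float32)
    (cx,cy),(w,hh),a=cv2.minAreaRect(P*1000)
    return np.round([cx,cy,w,hh,a],1)
E
python3 - <<'E'
from meas import *
import pickle
s=pickle.load(open('S0.pkl','rb'))['top'];hsv=cv2.cvtColor(s['image'],cv2.COLOR_RGB2HSV)
cream=cv2.inRange(hsv,(20,40,190),(32,100,255))
wood=cv2.inRange(hsv,(14,70,205),(20,125,255))
steel=cv2.inRange(hsv,(0,0,150),(179,30,255))
plat=cv2.inRange(hsv,(60,0,60),(120,60,255))
print('big',rect(s,cream,240,294,105,160,.052,15),'small',rect(s,cream,295,350,100,160,.052,15))
print('bearL',rect(s,wood,130,146,95,150,.068),'bearR',rect(s,wood,168,184,95,150,.068))
print('blade',rect(s,steel,175,227,190,232,.004))
print('scale',rect(s,plat,130,192,80,155,.034,7))
# rack bearer front ends
for n,(u,v) in {'f1':(432,243),'f2':(551,240),'f3':(606,235),'f4':(725,227)}.items(): print(n,ray(s,115+u/3.2,75+v/3.2,.040).round(4))
print('handle top',ray(s,115+312/3.2,75+412/3.2,.110).round(4))
print('hb',ray(s,115+312/3.2,75+412/3.2,.004).round(4))
E
```

```text
big [ 634.1 -121.1   98.4  130.2    1.6] small [ 643.7 -268.1  100.9  129.7    4.2]
bearL [657.9 236.2 117.7  13.7   1.9] bearR [658.6 134.3  14.9 114.4  89.9]
blade [412.3  66.   59.1 119.3  17.4]
scale [6.800e+02 1.812e+02 1.862e+02 1.582e+02 5.000e-01]
f1 [ 0.5763 -0.0719  0.04  ]
f2 [ 0.5783 -0.1744  0.04  ]
f3 [ 0.5824 -0.2217  0.04  ]
f4 [ 0.5889 -0.3239  0.04  ]
handle top [0.4259 0.0203 0.11  ]
hb [0.433  0.0353 0.004 ]
```

```bash
python3 -m crank '[[[0,0.148,0],[0,0,0],1],[[0,0.148,0],[0,0,0],1],[[0,0.148,0],[0,0,0],1],[[0,0.148,0],[0,0,0],1],[[0,0.148,0],[0,0,0],1]]'
python3 -m crank '[[[0,0.148,0],[0,0,0],1],[[0,0.148,0],[0,0,0],1],[[0,0,0],[0.007,0,-0.049],1],[[0,0,0],[0.007,0,-0.049],1],[[0,0,0],[0.007,0,-0.049],1]]'
cat >> h.py <<'E'
def go(pos,yaw):
    d,r=delta(pos,Ro.from_euler('xyz',[-90,0,yaw-90],degrees=True))
    st=state();print('pos',np.round(st['ee_pos'],4),'rot',np.round(st['tcp_rot'],2),'shift',d.round(4),'turn',r.round(4),'F',np.round(st['ft_force'],1),'w',round(st['width'],3),'t',st['time_s'])
E
python3 -c "
from h import *
go([.4257,.022,.15],107.4)"
```

```text
time_s: 0.6
ee_pos: [0.1408, 0.6055, 0.2263]
tcp_rot: [-90.3, 0.4, 33.7]
ft_force: [-0.3, -0.1, -0.6]
width: 1.003
time_s: 1.1
ee_pos: [0.2011, 0.4704, 0.223]
tcp_rot: [-90.6, 0.5, 16.7]
ft_force: [0.9, -0.2, -0.1]
width: 1.0
pos [0.2011 0.4704 0.223 ] rot [-90.56   0.45  16.74] shift [ 0.0865  0.0771 -0.4934] turn [ 0.0097 -0.0114 -0.008 ] F [ 0.9 -0.2 -0.1] w 1.0 t 1.1
```

```bash
python3 -m crank '[[[0.01,-0.011,-0.008],[0.009,0,-0.049],1],[[0,0,0],[0.009,0,-0.049],1],[[0,0,0],[0.009,0,-0.049],1],[[0,0,0],[0.009,0,-0.049],1],[[0,0,0],[0.009,0,-0.049],1]]'
python3 -m crank '[[[0,0,0],[0.009,0.01,-0.049],1],[[0,0,0],[0.009,0.01,-0.049],1],[[0,0,0],[0.009,0.01,-0.049],1],[[0,0,0],[0.009,0.01,-0.049],1],[[0,0,0],[0.005,0.01,-0.03],1]]'
python3 - <<'E'
from meas import *
go([.4257,.022,.15],107.4)
s=shot('wrist','c_wrist.png')
print(ray(s,256,192,.11),proj(s,[[.4257,.022,.11],[.4257,.022,.004]]))
E
```

```text
time_s: 1.6
ee_pos: [0.3142, 0.2471, 0.2214]
tcp_rot: [-90.1, 0.0, 17.7]
ft_force: [1.4, -0.1, 0.0]
width: 1.0
time_s: 2.1
ee_pos: [0.4213, 0.0435, 0.1742]
tcp_rot: [-90.1, -0.4, 17.6]
ft_force: [0.9, 0.6, 0.3]
width: 1.006
pos [0.4213 0.0435 0.1742] rot [-90.13  -0.41  17.61] shift [-0.0025  0.0242 -0.0217] turn [0.0023 0.0036 0.0072] F [0.9 0.6 0.3] w 1.006 t 2.1
[0.41695285 0.05021267 0.11      ] [[255.87160576 225.20851832]
 [256.12695068 187.70218785]]
```

View pics/c_wrist.png

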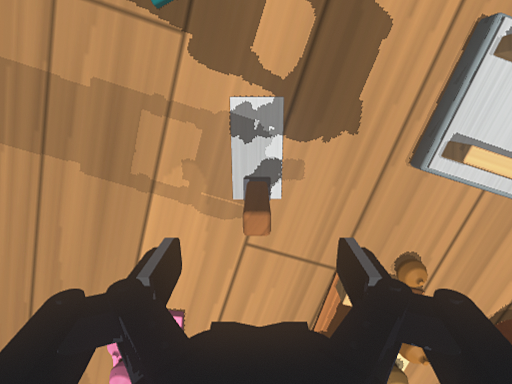

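Wrist view: handle top at (257,223) against a predicted (256,225), blade edges parallel to the image columns, so the pose is confirmed. Descending.

```bash
python3 -m crank '[[[0.002,0.004,0.007],[-0.002,0.008,-0.022],1],[[0,0,0],[0,0,0],1],[[0,0,0],[0,0.03,0],1],[[0,0,0],[0,0.03,0],1],[[0,0,0],[0,0.02,0],1]]'
python3 -c "
from h import *
go([.4257,.022,.066],107.4)"
```

```text
time_s: 2.65
ee_pos: [0.4298, 0.0173, 0.085]
tcp_rot: [-90.2, -0.3, 16.9]
ft_force: [0.5, 0.2, -0.5]
width: 1.001
pos [0.4298 0.0173 0.085 ] rot [-90.21  -0.29  16.88] shift [-0.0027  0.0189  0.0058] turn [ 0.0037 -0.009   0.005 ] F [ 0.5  0.2 -0.5] w 1.001 t 2.65
```

```bash
python3 -m crank '[[[0.004,-0.009,0.005],[-0.003,0.01,0.006],1],[[0,0,0],[0,0.008,0],1],[[0,0,0],[0,0,0],1],[[0,0,0],[0,0,0],0],[[0,0,0],[0,0,0],-0.3]]' 60
python3 -c "
from h import *
go([.4257,.022,.066],107.4)"
```

```text
time_s: 3.15
ee_pos: [0.4225, 0.0254, 0.0653]
tcp_rot: [-89.8, 0.2, 17.6]
ft_force: [0.3, -0.0, 0.1]
width: 0.691
pos [0.4225 0.0254 0.0653] rot [-89.81   0.24  17.59] shift [ 0.002  -0.0007 -0.0042] turn [-0.0032  0.0033 -0.0043] F [ 0.3 -0.   0.1] w 0.691 t 3.15
```

```bash
python3 -m crank '[[[-0.003,0.003,-0.004],[0.002,0,-0.003],-0.2],[[0,0,0],[0,0,0],-1],[[0,0,0],[0,0,0],-1],[[0,0,0],[0,0,0],-1],[[0,0,0],[0,0,0],-1]]' 110
python3 -m crank '[[[0,0,0],[0,0,0],-1],[[0,0,0],[0,0,0],-1],[[0,0,0],[0,0,0],-1],[[0,0,0],[0,0,0],-1],[[0,0,0],[0,0,0],-1]]' 110
python3 -c "
from h import *
go([.4257,.022,.066],107.4)"
```

```text
time_s: 3.65
ee_pos: [0.4274, 0.0226, 0.0671]
tcp_rot: [-90.1, -0.2, 17.4]
ft_force: [-0.1, 0.1, -2.4]
width: 0.269
time_s: 4.15
ee_pos: [0.4273, 0.0226, 0.0671]
tcp_rot: [-90.1, -0.2, 17.4]
ft_force: [-0.0, 0.1, -1.2]
width: 0.266
pos [0.4273 0.0226 0.0671] rot [-90.09  -0.23  17.36] shift [-0.0017  0.0011 -0.    ] turn [ 0.0015 -0.0006  0.004 ] F [-0.   0.1 -1.2] w 0.266 t 4.15
```

```bash
python3 -m crank '[[[0,0,0],[0,-0.02,0],-1],[[0,0,0],[0,-0.025,0],-1],[[0,0.141,0],[0,-0.02,0],-1],[[0,0.141,0],[0,0,0],-1],[[0,0.141,0],[0,0,0],-1]]' 110
python3 -m crank '[[[0,0.141,0],[0,0,0],-1],[[0,0.141,0],[0,0,0],-1],[[0,0.141,0],[0,0,0],-1],[[0,0.141,0],[0,0,0],-1],[[0,0.141,0],[0,0,0],-1]]' 110
python3 -m crank '[[[0,0.141,0],[0,0,0],-1],[[0,0.141,0],[0,0,0],-1],[[0,0.141,0],[0,0,0],-1],[[0,0.141,0],[0,0,0],-1],[[0,0.141,0],[0,0,0],-1]]' 110
python3 -c "
from h import *
import pickle
go([.43,-.130,.13],2.7)
s=pickle.load(open('S0.pkl','rb'))['top']
for p in [(293,219),(340,213),(347,250),(300,258)]:print(ray(s,*p,.012)[:2].round(3))
for p in [(132,227),(162,263)]:print('turq',ray(s,*p,.012)[:2].round(3))"
```

```text
time_s: 4.65
ee_pos: [0.4244, 0.0227, 0.1326]
tcp_rot: [-90.0, 0.1, -7.7]
ft_force: [-0.2, -0.9, -1.8]
width: 0.266
time_s: 5.15
ee_pos: [0.4225, 0.0227, 0.1317]
tcp_rot: [-90.2, 0.1, -49.9]
ft_force: [-0.1, 0.7, -2.7]
width: 0.266
time_s: 5.65
ee_pos: [0.4196, 0.0229, 0.1297]
tcp_rot: [-90.6, -0.0, -92.0]
ft_force: [-1.0, -0.9, -2.1]
width: 0.268
pos [0.4196 0.0229 0.1297] rot [-9.056e+01 -2.000e-02 -9.199e+01] shift [ 0.1525 -0.0004  0.0157] turn [ 0.0097 -0.0819 -0.    ] F [-1.  -0.9 -2.1] w 0.268 t 5.65
[ 0.389 -0.19 ]
[ 0.406 -0.321]
[ 0.304 -0.337]
[ 0.283 -0.208]
turq [0.368 0.259]
turq [0.269 0.172]
```

```bash
python3 -m crank '[[[0.01,-0.082,0],[0.0,0,0.008],-1],[[0,0,0],[0.05,0,0],-1],[[0,0,0],[0.05,0,0],-1],[[0,0,0],[0.045,0,0],-1],[[0,0,0],[0,0,0],-1]]' 110
python3 -c "
from meas import *
go([.43,-.130,.089],2.7)
s=shot('top','d_top.png');c=s['image'][90:240,200:360,::-1]
cv2.imwrite('pics/d.png',cv2.resize(c,None,fx=4,fy=4,interpolation=cv2.INTER_CUBIC))
s=shot('wrist','d_wrist.png')
"
```

```text
time_s: 6.15
ee_pos: [0.4349, -0.124, 0.1285]
tcp_rot: [-90.0, -0.0, -86.7]
ft_force: [0.5, 0.6, -1.9]
width: 0.268
pos [ 0.4349 -0.124   0.1285] rot [-89.99  -0.   -86.75] shift [ 0.0058  0.0395 -0.0053] turn [-0.0002  0.0096  0.0001] F [ 0.5  0.6 -1.9] w 0.268 t 6.15
```

View pics/d_wrist.png

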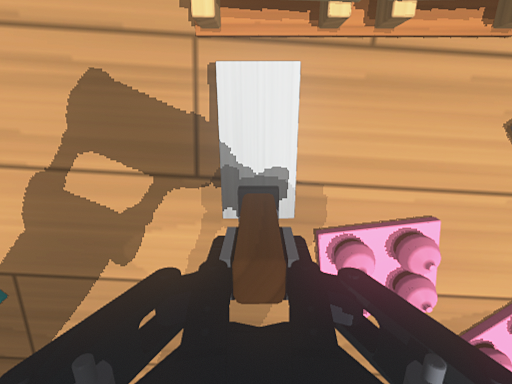

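```bash
python3 - <<'E'
from meas import *
s=shot('wrist')
hsv=cv2.cvtColor(s['image'],cv2.COLOR_RGB2HSV)
print(hsv[8,180:425:6].tolist())
m=cv2.inRange(hsv,(15,60,195),(32,140,255));m[30:]=0
n,_,st,_=cv2.connectedComponentsWithStats(m)
for r in st[1:]:
    if r[4]>60:
        x,y,w,h,a=r;print(r)
        for u in(x,x+w): print(u,[ray(s,u,y+h,z)[:2].round(4).tolist() for z in(.006,.04)])
cv2.imwrite('pics/e.png',cv2.resize(s['image'][:60,170:430,::-1],None,fx=3,fy=3))
E
```

```text
[[15, 136, 208], [15, 136, 207], [15, 133, 121], [21, 102, 244], [21, 102, 243], [23, 95, 246], [17, 114, 240], [15, 136, 157], [13, 156, 196], [13, 156, 201], [12, 154, 202], [12, 154, 171], [13, 152, 171], [12, 137, 91], [12, 129, 81], [13, 157, 202], [13, 156, 168], [13, 144, 113], [12, 136, 88], [13, 143, 96], [12, 139, 97], [13, 144, 99], [13, 143, 93], [12, 143, 100], [15, 115, 104], [16, 111, 119], [22, 101, 244], [22, 105, 244], [23, 95, 246], [14, 142, 194], [13, 158, 191], [13, 156, 198], [13, 140, 95], [13, 145, 97], [15, 116, 108], [16, 114, 107], [16, 124, 214], [22, 100, 244], [22, 103, 243], [23, 98, 245], [12, 157, 151]]
[   0    0  197   30 3744]
0 [[0.5583, 0.1126], [0.5522, 0.083]]
197 [[0.5682, -0.059], [0.5608, -0.0665]]
[193   0  24  16 366]
193 [[0.5786, -0.0557], [0.5699, -0.0637]]
217 [[0.5798, -0.0763], [0.5709, -0.0816]]
[331   0  24  16 347]
331 [[0.5853, -0.1737], [0.5758, -0.1665]]
355 [[0.5865, -0.1942], [0.5768, -0.1843]]
[395   0  25  16 361]
395 [[0.5885, -0.2283], [0.5785, -0.214]]
420 [[0.5897, -0.2496], [0.5795, -0.2326]]
[  0  26  51   4 117]
0 [[0.5583, 0.1126], [0.5522, 0.083]]
51 [[0.5608, 0.0681], [0.5544, 0.0442]]
```

View pics/e.png

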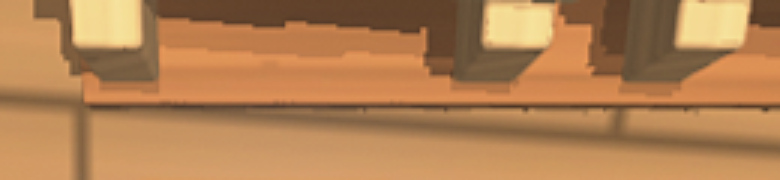

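```bash
python3 -m crank '[[[0,0.005,0],[0.007,0.018,-0.005],-1],[[0,0,0],[0,0.018,0],-1],[[0,0,0],[0,0,0],-1],[[0,0,0],[0,0,0],-1],[[0,0,0],[0,0,0],-1]]' 110
python3 -c "
from meas import *
go([.43,-.1313,.088],2.9)
go([.564,-.1245,.088],2.9)
"
```

```text
time_s: 6.8
ee_pos: [0.4272, -0.1196, 0.0907]
tcp_rot: [-90.3, 0.4, -86.4]
ft_force: [0.2, 0.9, -2.4]
width: 0.266
pos [ 0.4272 -0.1196  0.0907] rot [-90.31   0.41 -86.38] shift [0.0118 0.0026 0.002 ] turn [ 0.0055  0.0126 -0.0071] F [ 0.2  0.9 -2.4] w 0.266 t 6.8
pos [ 0.4272 -0.1196  0.0907] rot [-90.31   0.41 -86.38] shift [0.0135 0.0019 0.1362] turn [ 0.0055  0.0126 -0.0071] F [ 0.2  0.9 -2.4] w 0.266 t 6.8
```

```bash
python3 -m crank '[[[0.005,0.012,-0.007],[0.006,0.002,0.002],-1],[[0,0,0],[0.006,0,0],-1],[[0,0,0],[0,0,0],-1],[[0,0,0],[0,0,0],-1],[[0,0,0],[0,0,0],-1]]' 110
python3 -c "
from meas import *
go([.43,-.1313,.088],2.9)
import time
go([.564,-.1245,.088],2.9)
print(state()['joint_velocities'].round(2))
"
```

```text
time_s: 7.3
ee_pos: [0.4324, -0.1327, 0.091]
tcp_rot: [-89.7, -0.2, -87.0]
ft_force: [0.2, 0.8, -2.6]
width: 0.27
pos [ 0.4324 -0.1327  0.091 ] rot [-89.74  -0.16 -87.04] shift [-0.0015  0.003  -0.0023] turn [-0.0045  0.0011  0.0028] F [ 0.2  0.8 -2.6] w 0.27 t 7.3
pos [ 0.4324 -0.1327  0.091 ] rot [-89.74  -0.16 -87.04] shift [-0.0014  0.0036  0.1318] turn [-0.0045  0.0011  0.0028] F [ 0.2  0.8 -2.6] w 0.27 t 7.3
[-0.26 -0.22 -0.1   0.02  0.1   0.06]
```

```bash
python3 -m crank '[[[-0.004,0.001,0.003],[-0.001,0.003,0.01],-1],[[0,0,0],[0,0,0.02],-1],[[0,0,0],[0,0,0.02],-1],[[0,0,0],[0,0,0.02],-1],[[0,0,0],[0,0,0],-1]]' 110
python3 -c "
from meas import *
go([.564,-.1245,.088],2.9)
"
```

```text
time_s: 7.8
ee_pos: [0.507, -0.1279, 0.0872]
tcp_rot: [-89.9, 0.0, -87.2]
ft_force: [0.1, 0.0, -1.3]
width: 0.267
pos [ 0.507  -0.1279  0.0872] rot [-8.990e+01  5.000e-02 -8.723e+01] shift [-0.0006 -0.0007  0.0571] turn [-0.0018 -0.0023 -0.0008] F [ 0.1  0.  -1.3] w 0.267 t 7.8
```

```bash
python3 -m crank '[[[-0.002,-0.002,0],[-0.001,-0.001,0.018],-1],[[0,0,0],[0,0,0.018],-1],[[0,0,0],[0,0,0.018],-1],[[0,0,0],[0,0,0],-1],[[0,0,0],[0,0,0],-1]]' 110
python3 -c "
from meas import *
go([.564,-.1245,.088],2.9)
s=shot('top');c=s['image'][90:240,200:360,::-1]
cv2.imwrite('pics/f.png',cv2.resize(c,None,fx=4,fy=4,interpolation=cv2.INTER_CUBIC))
s=shot('wrist','f_wrist.png')
"
```

```text
time_s: 8.3
ee_pos: [0.559, -0.1226, 0.0847]
tcp_rot: [-90.5, 0.2, -87.1]
ft_force: [0.0, 0.3, -1.9]
width: 0.267
pos [ 0.559  -0.1226  0.0847] rot [-90.55   0.22 -87.07] shift [ 0.0021 -0.0033  0.0048] turn [ 0.0096  0.0005 -0.0039] F [ 0.   0.3 -1.9] w 0.267 t 8.3
```

View pics/f_wrist.png

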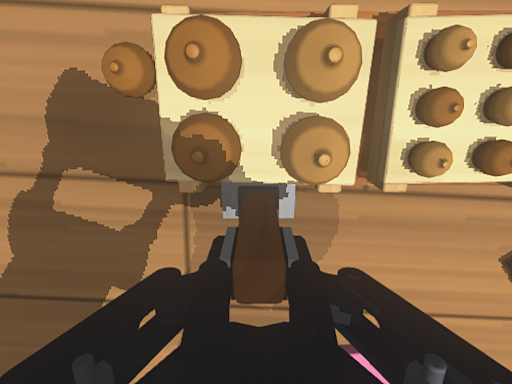

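The wrist view shows the blade under the four-bulb board, centred between the bearers at (190,187) and (330,187), with the board's front edge at v≈184 just ahead of the foot. Nudge in and lift.

```bash
python3 -m crank '[[[0.0095,0,-0.004],[0.001,0,0.003],-1],[[0,0,0],[0,0,0],-1],[[0,0,0],[0,-0.005,0],-1],[[0,0,0],[0,-0.005,0],-1],[[0,0,0],[0,0,0],-1]]' 120
python3 -c "
from meas import *
go([.564,-.1245,.107],2.9)
"
```

```text
time_s: 8.9
ee_pos: [0.5594, -0.1237, 0.0955]
tcp_rot: [-90.1, 0.0, -87.2]
ft_force: [0.5, -0.1, -1.7]
width: 0.268
pos [ 0.5594 -0.1237  0.0955] rot [-90.06   0.   -87.15] shift [ 0.001  -0.0115  0.0045] turn [ 0.0011 -0.0009 -0.    ] F [ 0.5 -0.1 -1.7] w 0.268 t 8.9
```

```bash
python3 -m crank '[[[0.001,-0.001,0],[0.001,0,0.004],-1],[[0,0,0],[0,-0.003,0],-1],[[0,0,0],[0,-0.004,0],-1],[[0,0,0],[0,-0.004,0],-1],[[0,0,0],[0,-0.004,0],-1]]' 120
python3 -c "
from meas import *
go([.564,-.1245,.107],2.9)
"
```

```text
time_s: 9.4
ee_pos: [0.5623, -0.1242, 0.1105]
tcp_rot: [-90.2, 0.1, -87.1]
ft_force: [-0.2, -0.1, -4.3]
width: 0.266
pos [ 0.5623 -0.1242  0.1105] rot [-9.020e+01  6.000e-02 -8.708e+01] shift [0.0004 0.0034 0.0017] turn [ 0.0034  0.0003 -0.001 ] F [-0.2 -0.1 -4.3] w 0.266 t 9.4
```

```bash
python3 -m crank '[[[0.002,0,-0.001],[0,-0.008,0],-1],[[0,0,0],[0,-0.012,0],-1],[[0,0,0],[0,-0.015,0],-1],[[0,0,0],[0,-0.012,0],-1],[[0,0,0],[0,-0.005,0],-1]]' 120
python3 -c "
from meas import *
go([.564,-.1245,.18],2.9)
"
python3 -m crank '[[[0.001,0,0],[0,-0.008,0],-1],[[0,0,0],[0,-0.008,0],-1],[[0,0,0],[0,-0.004,0],-1],[[0,0,0],[0,0,0],-1],[[0,0,0],[0,0,0],-1]]' 120
python3 - <<'E'
from meas import *
go([.564,-.1245,.18],2.9)
s=shot('wrist','g_wrist.png');st=state();zb=st['ee_pos'][2]-.067+.004+.012
hsv=cv2.cvtColor(s['image'],cv2.COLOR_RGB2HSV)
cream=cv2.inRange(hsv,(20,40,190),(32,100,255))
s2=shot('top');h2=cv2.cvtColor(s2['image'],cv2.COLOR_RGB2HSV);c2=cv2.inRange(h2,(20,40,190),(32,100,255))
print(zb,rect(s2,c2,220,294,80,170,zb,15))
c=s2['image'][60:240,180:380,::-1]
cv2.imwrite('pics/g.png',cv2.resize(c,None,fx=4,fy=3,interpolation=cv2.INTER_CUBIC))
E
```

```text
time_s: 9.9
ee_pos: [0.5605, -0.1236, 0.1652]
tcp_rot: [-90.3, 0.1, -87.1]
ft_force: [-0.0, -0.0, -5.0]
width: 0.264
pos [ 0.5605 -0.1236  0.1652] rot [-9.031e+01  7.000e-02 -8.707e+01] shift [ 0.001  -0.0148  0.0033] turn [ 0.0053  0.0006 -0.0012] F [-0. -0. -5.] w 0.264 t 9.9
time_s: 10.4
ee_pos: [0.5608, -0.1237, 0.188]
tcp_rot: [-90.2, 0.0, -87.1]
ft_force: [0.2, 0.1, -4.6]
width: 0.268
pos [ 0.5608 -0.1237  0.188 ] rot [-9.016e+01  4.000e-02 -8.707e+01] shift [0.0009 0.008  0.0031] turn [ 0.0028  0.0005 -0.0006] F [ 0.2  0.1 -4.6] w 0.268 t 10.4
0.13686265832673492 [637.1 -61.7  34.9  23.3  44.1]
```

View pics/g_wrist.png

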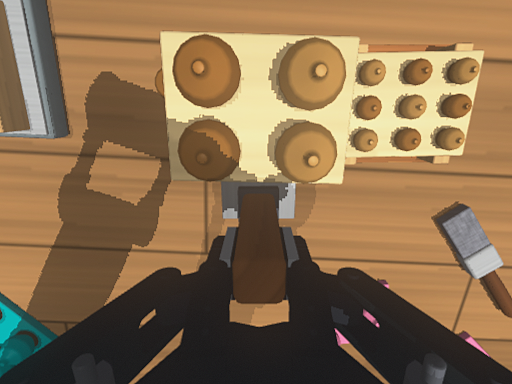

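The board is up, level on the blade and clear of the rack, with corners near (161,32), (358,37), (347,184) and (168,182); the small board is unmoved. Now I'll work out the board pose relative to the tool and the move to the scale.

```bash
cat >> meas.py <<'E'
def board(dz=-.051):
    s=shot('wrist');st=state();z=st['ee_pos'][2]+dz
    hsv=cv2.cvtColor(s['image'],cv2.COLOR_RGB2HSV)
    m=cv2.inRange(hsv,(20,40,170),(32,110,255));m[195:]=0;m[:,375:]=0
    m[:,350:][38:,:]=0; m[:,:140]=0
    return rect(s,m,140,375,0,195,z,15)
E
python3 - <<'E'
from meas import *
b=board();print(b)
s=shot('wrist');z=state()['ee_pos'][2]-.051
P=np.array([ray(s,u,v,z)[:2] for u,v in[(161,32),(358,37),(346,181),(169,180)]]);print(P.round(4),P.mean(0),np.linalg.norm(P-np.roll(P,1,0),axis=1))
E
```

```text
[ 631.5 -122.2   97.6  131.3    1.4]
[[ 0.6781 -0.0565]
 [ 0.6817 -0.1824]
 [ 0.586  -0.1891]
 [ 0.5799 -0.0566]] [ 0.63145359 -0.12112568] [0.0982006  0.12594977 0.09594303 0.13263914]
```

```bash
python3 -m crank '[[[0.003,0,0],[-0.004,0,0],-1],[[0,0,0],[-0.008,0,0.001],-1],[[0,0.004,0],[-0.012,0,0.001],-1],[[0,0.004,0],[-0.016,0,0.001],-1],[[0,0.003,0],[-0.02,0,0.002],-1]]' 120
python3 -m crank '[[[0,0,0],[-0.022,0,0.002],-1],[[0,0,0],[-0.022,0,0.002],-1],[[0,0,0],[-0.022,0,0.002],-1],[[0,0,0],[-0.022,0,0.002],-1],[[0,0,0],[-0.022,0,0.002],-1]]' 120
python3 -c "
from meas import *
go([.5868,.1841,.185],1.9)"
```

```text
time_s: 11.1
ee_pos: [0.5621, -0.0612, 0.1864]
tcp_rot: [-90.1, 0.1, -88.0]
ft_force: [0.3, 0.0, -4.6]
width: 0.267
time_s: 11.6
ee_pos: [0.5668, 0.0589, 0.1864]
tcp_rot: [-90.2, 0.3, -88.0]
ft_force: [0.6, 0.1, -4.7]
width: 0.269
pos [0.5668 0.0589 0.1864] rot [-90.18   0.27 -87.95] shift [-0.1244  0.002   0.0244] turn [ 0.0032  0.0026 -0.0048] F [ 0.6  0.1 -4.7] w 0.269 t 11.6
```

```bash
python3 -m crank '[[[0.003,0.002,-0.005],[-0.021,0.002,0.005],-1],[[0,0,0],[-0.02,0,0.005],-1],[[0,0,0],[-0.018,0,0.004],-1],[[0,0,0],[-0.016,0,0.003],-1],[[0,0,0],[-0.014,0,0.002],-1]]' 120
python3 -m crank '[[[0,0,0],[-0.01,0,0.001],-1],[[0,0,0],[-0.006,0,0],-1],[[0,0,0],[-0.003,0,0],-1],[[0,0,0],[0,0,0],-1],[[0,0,0],[0,0,0],-1]]' 120
python3 - <<'E'
from meas import *
go([.5868,.1841,.185],1.9)
print(board())
s=shot('wrist','h_wrist.png')
E
```

```text
time_s: 12.1
ee_pos: [0.5803, 0.1597, 0.1842]
tcp_rot: [-90.1, 0.2, -87.9]
ft_force: [0.3, -0.1, -4.7]
width: 0.267
time_s: 12.6
ee_pos: [0.5798, 0.1817, 0.1838]
tcp_rot: [-90.2, 0.1, -87.8]
ft_force: [0.8, -1.2, -5.5]
width: 0.266
pos [0.5798 0.1817 0.1838] rot [-90.19   0.12 -87.76] shift [-0.0021 -0.0012  0.007 ] turn [ 0.0032  0.0059 -0.0021] F [ 0.8 -1.2 -5.5] w 0.266 t 12.6
[651.5 184.  100.9 128.1   0.9]
```

View pics/h_wrist.png

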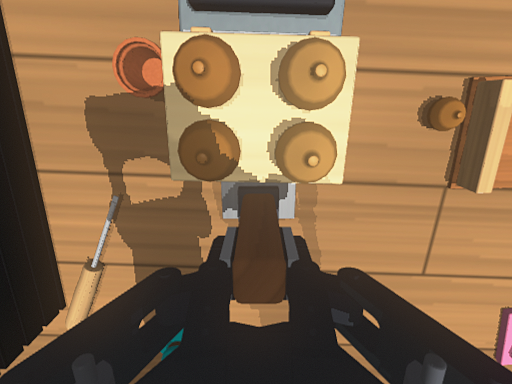

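The board hasn't shifted on the blade. The far ends of the scale bearers show at about (201,31) and (320,34); I'll cross-check the scale centre with them, then correct.

```bash
python3 - <<'E'
from meas import *
s=shot('wrist');hsv=cv2.cvtColor(s['image'],cv2.COLOR_RGB2HSV)
print(hsv[29,180:345:4,0].tolist());print(hsv[29,180:345:4,1].tolist())
for u,v in((191,28),(213,28),(309,31),(331,31)): print(ray(s,u,v,.068)[:2].round(4))
for u in(180,343): print('scale side',ray(s,u,28,.034)[:2].round(4))
E
python3 -m crank '[[[0.003,0.006,-0.002],[-0.002,0,0.003],-1],[[0,0,0],[0,0,0.003],-1],[[0,0,0],[0,0,0.001],-1],[[0,0,0],[0,0,0],-1],[[0,0,0],[0,0,0],-1]]' 120
python3 -c "
from meas import *
go([.5868,.1841,.135],1.8);print(board())"
```

```text
[101, 83, 90, 20, 22, 21, 21, 20, 96, 88, 88, 93, 90, 87, 93, 93, 83, 87, 90, 93, 93, 93, 87, 90, 97, 96, 90, 93, 95, 90, 90, 95, 93, 98, 99, 100, 94, 94, 97, 90, 96, 15]
[18, 6, 12, 110, 104, 105, 106, 108, 26, 20, 19, 18, 18, 18, 16, 16, 14, 18, 13, 16, 16, 17, 16, 16, 14, 16, 16, 16, 17, 16, 14, 19, 15, 27, 30, 27, 21, 22, 20, 17, 25, 133]
[0.7159 0.2434]
[0.7166 0.2247]
[0.7175 0.1432]
[0.7182 0.1245]
scale side [0.7232 0.2619]
scale side [0.7292 0.1056]
time_s: 13.25
ee_pos: [0.588, 0.1828, 0.184]
tcp_rot: [-90.0, 0.0, -88.3]
ft_force: [0.1, -0.0, -4.2]
width: 0.266
pos [0.588  0.1828 0.184 ] rot [-89.96   0.   -88.26] shift [-0.0014  0.049  -0.0012] turn [-0.0006 -0.0011 -0.    ] F [ 0.1 -0.  -4.2] w 0.266 t 13.25
[6.589e+02 1.843e+02 9.900e+01 1.281e+02 6.000e-01]
```

```bash
python3 -m crank '[[[0,0,0],[-0.001,0.006,-0.001],-1],[[0,0,0],[0,0.01,0],-1],[[0,0,0],[0,0.012,0],-1],[[0,0,0],[0,0.01,0],-1],[[0,0,0],[0,0.004,0],-1]]' 120
python3 -c "
from meas import *
go([.587,.1841,.131],1.8);print(board())"
```

```text
time_s: 13.8
ee_pos: [0.5863, 0.1839, 0.1383]
tcp_rot: [-90.0, -0.0, -88.2]
ft_force: [-0.2, -0.9, -4.5]
width: 0.267
pos [0.5863 0.1839 0.1383] rot [-89.99  -0.   -88.25] shift [-0.0002  0.0073  0.0007] turn [-0.0001 -0.0009  0.    ] F [-0.2 -0.9 -4.5] w 0.267 t 13.8
[6.597e+02 1.854e+02 1.043e+02 1.285e+02 6.000e-01]
```

```bash
python3 -m crank '[[[0,0,0],[0,0.003,0.001],-1],[[0,0,0],[0,0.003,0],-1],[[0,0,0],[0,0.003,0],-1],[[0,0,0],[0,0.003,0],-1],[[0,0,0],[0,0.002,0],-1]]' 120
python3 -c "
from meas import *
go([.587,.1841,.118],1.8);print(board(-.051))"
```

```text
time_s: 14.35
ee_pos: [0.5901, 0.1845, 0.1252]
tcp_rot: [-89.7, 0.1, -88.2]
ft_force: [0.3, -0.4, -1.0]
width: 0.268
pos [0.5901 0.1845 0.1252] rot [-8.966e+01  6.000e-02 -8.825e+01] shift [ 0.0003  0.0072 -0.0032] turn [-0.0059 -0.0008 -0.001 ] F [ 0.3 -0.4 -1. ] w 0.268 t 14.35
[659.9 185.4 110.  132.1   0.7]
```

```bash
python3 -m crank '[[[-0.006,0,0],[0,0.004,0],-1],[[0,0,0],[0,0.003,0],-1],[[0,0,0],[0,0.001,0],-1],[[0,0,0],[0,0,0],-1],[[0,0,0],[0,0,0],-1]]' 120
python3 - <<'E'
from meas import *
go([.587,.1841,.116],1.8)
s=shot('wrist','i_wrist.png')
E
```

```text
time_s: 14.9
ee_pos: [0.5912, 0.1847, 0.1174]
tcp_rot: [-89.9, 0.1, -88.2]
ft_force: [-0.3, 0.3, -2.3]
width: 0.265
pos [0.5912 0.1847 0.1174] rot [-8.991e+01  8.000e-02 -8.825e+01] shift [ 0.0004  0.0014 -0.0042] turn [-0.0016 -0.0008 -0.0014] F [-0.3  0.3 -2.3] w 0.265 t 14.9
```

View pics/i_wrist.png

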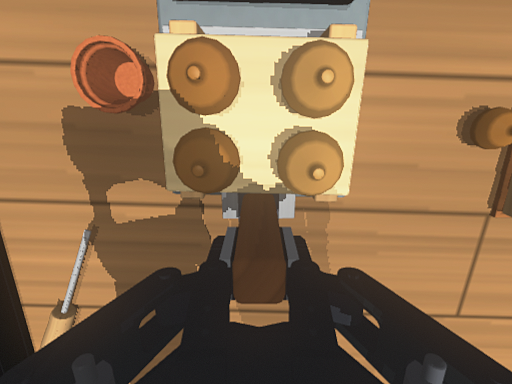

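The board rests on both bearers and the blade is free below it: bearer ends at (183,26) and (343,31), board corners (156,33), (368,39). Checking centring before withdrawing.

```bash
python3 - <<'E'
from meas import *
s=shot('wrist');hsv=cv2.cvtColor(s['image'],cv2.COLOR_RGB2HSV)
m=cv2.inRange(hsv,(20,40,170),(32,110,255));m[:34]=0
print('board',rect(s,m,145,375,34,200,.080,15))
P=np.array([ray(s,u,v,.08)[:2] for u,v in[(156,33.5),(367,39.5),(349,192),(166,190)]]);print(P.round(4).tolist(),P.mean(0))
for u,v in((170,21),(197,21),(330,25),(357,25)): print(ray(s,u,v,.068)[:2].round(4))
E
```

```text
board [6.590e+02 1.853e+02 1.012e+02 1.283e+02 3.000e-01]
[[0.7066, 0.2482], [0.7072, 0.1221], [0.6112, 0.1203], [0.6086, 0.2494]] [0.65837009 0.18501339]
[0.7164 0.243 ]
[0.7169 0.2261]
[0.7172 0.1424]
[0.7177 0.1255]
```

```bash
python3 -m crank '[[[0,0,0],[0,0,-0.008],-1],[[0,0,0],[0,0,-0.018],-1],[[0,0,0],[0,0,-0.025],-1],[[0,0,0],[0,-0.001,-0.025],-1],[[0,0,0],[0,0,-0.025],-1]]' 120
python3 -c "
from meas import *
go([.42,.12,.117],1.8)"
```

```text
time_s: 15.5
ee_pos: [0.4893, 0.1816, 0.1191]
tcp_rot: [-89.6, 0.1, -88.3]
ft_force: [-0.2, -0.0, -2.5]
width: 0.263
pos [0.4893 0.1816 0.1191] rot [-89.63   0.14 -88.34] shift [ 0.0595  0.0015 -0.0711] turn [-0.0064 -0.0024 -0.0024] F [-0.2 -0.  -2.5] w 0.263 t 15.5
```

```bash
python3 -m crank '[[[-0.006,-0.002,-0.002],[0,0,-0.025],-1],[[0,0,0],[0,0,-0.025],-1],[[0,0,0],[0.015,0,-0.015],-1],[[0,0,0],[0.03,0,0],-1],[[0,0,0],[0.035,0,0],-1]]' 120
python3 -m crank '[[[0,0,0],[0,0.01,0],-1],[[0,0,0],[0,0.015,0],-1],[[0,0,0],[0,0.007,0],-1],[[0,0,0],[0,0,0],-1],[[0,0,0],[0,0,0],-1]]' 120
python3 -c "
from meas import *
go([.41,.10,.067],1.8)"
```

```text
time_s: 16.0
ee_pos: [0.4168, 0.1005, 0.119]
tcp_rot: [-90.2, 0.1, -87.7]
ft_force: [-0.1, -0.3, -1.6]
width: 0.265
time_s: 16.5
ee_pos: [0.4152, 0.0984, 0.0869]
tcp_rot: [-90.1, 0.1, -88.0]
ft_force: [0.8, 0.2, -1.9]
width: 0.266
pos [0.4152 0.0984 0.0869] rot [-9.007e+01  9.000e-02 -8.805e+01] shift [-0.0018  0.0199 -0.0052] turn [ 0.0013  0.0026 -0.0016] F [ 0.8  0.2 -1.9] w 0.266 t 16.5
```

```bash
python3 -m crank '[[[0.001,0,-0.002],[0,0.008,0],-1],[[0,0,0],[0,0.005,0],-1],[[0,0,0],[0,0.003,0],-1],[[0,0,0],[0,0,0],-1],[[0,0,0],[0,0,0],-1]]' 120
python3 -c "
from meas import *
go([.41,.10,.067],1.8)"
```

```text
time_s: 17.0
ee_pos: [0.4163, 0.0997, 0.0704]
tcp_rot: [-89.9, -0.0, -87.9]
ft_force: [-0.3, 0.1, -2.6]
width: 0.265
pos [0.4163 0.0997 0.0704] rot [-8.990e+01 -1.000e-02 -8.793e+01] shift [-0.0005  0.0034 -0.0063] turn [-0.0018  0.0047  0.0001] F [-0.3  0.1 -2.6] w 0.265 t 17.0
```

```bash
python3 -m crank '[[[-0.002,0,0],[0,0.002,0],-1],[[0,0,0],[0,0.002,0],-1],[[0,0,0],[0,0.001,0],-1],[[0,0,0],[0,0,0],-1],[[0,0,0],[0,0,0],-1]]' 60
python3 -c "
from meas import *
go([.41,.10,.067],1.8)"
```

```text
time_s: 17.5
ee_pos: [0.4176, 0.1, 0.0677]
tcp_rot: [-90.0, 0.0, -87.9]
ft_force: [-1.1, 0.6, -2.3]
width: 0.269
pos [0.4176 0.1    0.0677] rot [-89.97   0.   -87.93] shift [-0.0003  0.0007 -0.0076] turn [-0.0005  0.0047 -0.0001] F [-1.1  0.6 -2.3] w 0.269 t 17.5
```

```bash
python3 -m crank '[[[0,0,0],[0,0.0015,0],-1],[[0,0,0],[0,0.001,0],-1],[[0,0,0],[0,0,0],-1],[[0,0,0],[0,0,0],-0.3],[[0,0,0],[0,0,0],0]]' 20
python3 -m crank '[[[0,0,0],[0,0,0],0.3],[[0,0,0],[0,0,0],0.6],[[0,0,0],[0,0,0],1],[[0,0,0],[0,0,0],1],[[0,0,0],[0,0,0],1]]' 20
python3 -c "
from meas import *
go([.4176,.10,.067],1.8)"
```

```text
time_s: 18.0
ee_pos: [0.419, 0.1003, 0.0675]
tcp_rot: [-89.9, 0.0, -87.9]
ft_force: [-0.4, -0.2, -0.7]
width: 0.496
time_s: 18.5
ee_pos: [0.4194, 0.1003, 0.0673]
tcp_rot: [-89.9, 0.0, -88.0]
ft_force: [0.7, 0.3, -0.3]
width: 1.0
pos [0.4194 0.1003 0.0673] rot [-8.987e+01  2.000e-02 -8.795e+01] shift [ 0.0002  0.0003 -0.0018] turn [-0.0022  0.0043 -0.0004] F [ 0.7  0.3 -0.3] w 1.0 t 18.5
```

Up and out of the way, then check.

```bash
python3 -m crank '[[[0,0,0],[0,-0.02,0],1],[[0,0,0],[0,-0.03,0],1],[[0,0,0],[0,-0.04,0],1],[[0,0,0],[0,-0.04,0],1],[[0,0,0],[0,-0.02,0],1]]'
python3 -m crank '[[[0,0,0],[0.04,0,-0.02],1],[[0,0,0],[0.04,0,-0.02],1],[[0,0,0],[0.04,0,-0.01],1],[[0,0,0],[0.04,0,0],1],[[0,0,0],[0.02,0,0],1]]'
python3 - <<'E'
from meas import *
s=shot('top');hsv=cv2.cvtColor(s['image'],cv2.COLOR_RGB2HSV)
cream=cv2.inRange(hsv,(20,40,190),(32,100,255));cream2=cv2.inRange(hsv,(21,40,190),(32,95,255))
steel=cv2.inRange(hsv,(0,0,150),(179,30,255))
print('big',rect(s,cream2,125,200,80,150,.080,9),'small',rect(s,cream,295,350,100,160,.052,15))
print('blade',rect(s,steel,160,240,150,232,.004))
side=shot('side')
a=cv2.resize(s['image'][70:230,110:360],None,fx=3,fy=3,interpolation=cv2.INTER_CUBIC)[:300]
b=cv2.resize(side['image'][100:225,150:400],None,fx=3,fy=2.3,interpolation=cv2.INTER_CUBIC)
cv2.imwrite('pics/z.png',np.vstack([a,b])[:,:,::-1])
go([.4,0,.2],1.8)
E
```

```text
time_s: 19.0
ee_pos: [0.4149, 0.0996, 0.218]
tcp_rot: [-90.6, -0.0, -88.0]
ft_force: [0.4, -0.0, 0.6]
width: 1.001
time_s: 19.5
ee_pos: [0.3752, -0.0844, 0.225]
tcp_rot: [-89.6, -0.1, -87.3]
ft_force: [1.0, 0.1, 0.3]
width: 1.002
big [659.3 185.3 130.   99.3  89.6] small [ 644.8 -267.7  103.9  130.1    3.9]
blade [489.8 102.8  68.1  57.2   1.2]
pos [ 0.3755 -0.0841  0.2249] rot [-8.964e+01 -8.000e-02 -8.747e+01] shift [-0.083   0.0249  0.0281] turn [-0.0063  0.0127  0.0014] F [0.3 0.6 0.3] w 0.998 t 19.6
```

View pics/z.png

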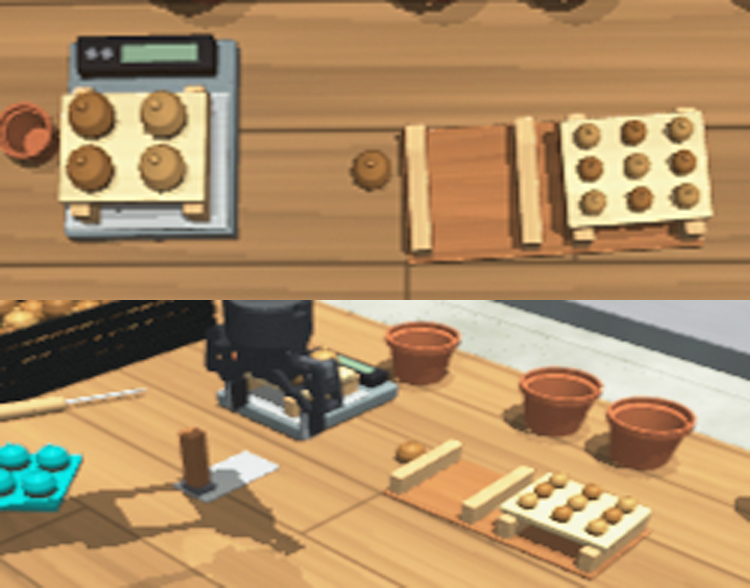

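```bash
python3 -c "
from station import *
print(close_job())"
```

```text
the job is handed in; nothing more can be done
None
```

The four-bulb board is on the two scale bearers, and the job was handed in at about 20 s of the 67 s allowed. I moved the board only with the lifter: slid it under, lifted the board off the rack, set it on the bearers, then drew the lifter out and put it down on the bench.

- **Centring:** in the last top view the board is at (659.3, 185.3) mm and the scale centre, measured at the start, at about (658, 185) mm. That is about 1 mm off. The board reads about 1° off the scale's own yaw.
- **Small board:** it reads within about 1 mm and 0.3° of where it was at the start, and it looks untouched.
- **Lifter:** the side view shows it standing flat on the bench with the handle upright. The script's blade size was wrong (68 mm instead of 120 mm) because part of the blade was in shadow or hidden, so for the lifter I relied on the picture.
- **Robot:** the gripper is open and clear of everything, with the wrist force near zero.

The board's length read too long (104–110 mm) in two wrist-camera measurements during lowering, probably because the bearer ends got into the mask. Measured again with the bearer ends left out, it came to 101 mm.

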